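Find the nut driver that fits the clamp nut

ROBOT

A 6-joint arm with a two-finger parallel gripper is mounted at the origin on the work surface. World frame = base frame: x ahead of the robot, y to its left, z up, the work surface at z = 0. Lengths are in m, angles in rad, forces in N, time in s.
With the tool pointing down it reaches from about 0.3 to 0.875 m from the base axis. Payload 6.4 kg.
Tool frame: the origin (TCP) lies at the very end of the fingers, on their centre line; the grasp point (between the pads) lies 19 mm behind it; z points along the fingers, y is the direction in which the jaws open and shut (so a half turn about z gives the same grasp; the last joint's range is limited). The gripper opens to 85 mm and grips with 20 to 120 N. Pads are 22 mm wide; open, the fingers measure 114 mm over their backs; the gripper's body (76 mm by 85 mm) begins 54 mm behind the grasp point. The pads swing forward as they close: fully open they stand 13 mm farther back than shut.
Start: joints at [1.093, 0.181, 1.607, -0, 1.354, -0.206], TCP at [0.154, 0.554, 0.231] pointing down, gripper open.
Joint ranges: [-2.99, 2.99], [-0.89, 2.07], [0.3, 2.58], [-1.14, 4.28], [0, 2.63], [-3.12, 3.12]. Speed limits (rad/s): [2.57, 2.57, 3.01, 3.14, 3.14, 3.14].

INTERFACE

Orientations are given as a unit quaternion [x, y, z, w].
In Python, from plant import manip gives the robot as it stands. The module is installed in compiled form; this text tells all that it offers.
- The arm moves only by the tool servo_tool, never from a script. Its argument "deltas" is a list of rows, each an object of numbers: "ax", "ay", "az": the turn, a rotation vector about the world's x, y, z in degrees; "x", "y", "z": the shift along the world's x, y, z in m; "jaw": the closure in counts, from 0 (fully open) to 255 (shut). In form: [{"ax": .., "ay": .., "az": .., "x": .., "y": .., "z": .., "jaw": ..}, ...]. A call has 1 to 20 rows; each row shifts and turns the commanded pose from where the row before left it; what a row does not reach is not made up. A row lasts 1/10 s, in which the tool goes at most 50 mm and 8.59 degrees, less where a joint would pass 70% of its speed; a pose out of reach is approached as far as the arm can. A call with a gripper value outside its range is refused whole. The fingers move at their own pace and stop on an object; "squeeze" is the grip in N (left out, the last holds). Time passes only in rows, so rows that do not move let the fingers close. It gives the time, the measured TCP pose, the force and the opening at its end, in the units of the state.
- manip.sense(): the state, without advancing time (a new reading comes with each control period).
- manip.snapshot(name): name is "scene" or "top" or "wrist"; returns a dict with "pixels" (420x560x3 uint8, blue, green, red), "mtx" (3x3 intrinsics, pixels), "world_to_cam" (4x4, takes a point from world to camera coordinates). Camera axes: x right, y up, looking along -z (the intrinsics and any distortion apply to the point x, -y, -z); pixel columns grow to the right and rows downward; lengths in m; the calibration is good to about 2 mm. A picture is of the moment at which its call begins. There is no depth.
- manip.hand_in(): hands the job in, once; it reports no verdict.
The state is a dict: "time_s": time; "joint_pos": joint angles; "qd": joint speeds; "joint_torque": joint torques, N m; "tcp_pos": TCP position; "eef_rot": TCP orientation; "wrist_force": force on the tool from outside, world axes, zero at the start; "torque": the same for the moment, N m; "width": finger opening in m.
Only numpy, scipy, OpenCV 4.12 (cv2) and the standard library are available. Lean on these libraries where they do the work, as an engineer would, in place of code of your own. Each camera call takes 0.05 s, during which the arm holds its last target.

TASK

One of the two green-handled nut drivers in the wooden rack fits the hex nut of the strap clamp on the gluing jig; the other is too small to go over it. Find the one that fits by trying them on, have the other one standing upright in the rack, and push the right one fully home on the nut, upright. Finish while still holding it there by its handle; do not push the burnisher, brush, screwdriver or loose wood strip out of place.

Things in the scene. Friction and masses are not known exactly. Their poses are not given: they have to be found in the camera images.
- driver_a_grip (a point): Middle of the green handle (34 mm along x, 24 mm along y, 70 mm tall) of an upright nut driver, on its axis, 95 mm above the lower rim of its nose; z up along the driver. Under the handle come a thin shaft and a steel six-sided nose, 29 mm across flats and 32 mm tall, with flats facing x and every 60 degrees from it. 130 mm tall in all, about 0.22 kg. Starts standing in a rack hole.
- driver_b_grip (a point): Middle of the green handle (34 mm along x, 24 mm along y, 70 mm tall) of an upright nut driver, on its axis, 95 mm above the lower rim of its nose; z up along the driver. Under the handle come a thin shaft and a steel six-sided nose, 29 mm across flats and 32 mm tall, with flats facing x and every 60 degrees from it. 130 mm tall in all, about 0.22 kg. Starts standing in a rack hole.
- driver_a: The whole driver; origin at the centre of its nose's lower rim, axes as at the handle. A six-sided bore opens downward in the nose, 18 mm deep, its flats parallel to the nose's: 16 mm across flats in one driver, 21 mm in the other. They look alike: nothing on the outside tells which is which, the names neither.
- driver_b: The whole driver; origin at the centre of its nose's lower rim, axes as at the handle. A six-sided bore opens downward in the nose, 18 mm deep, its flats parallel to the nose's: 16 mm across flats in one driver, 21 mm in the other. They look alike: nothing on the outside tells which is which, the names neither.
- nut_top (a point): Centre of the top face of the steel hex nut, 65 mm above the bench: 19 mm across flats, 16 mm high, top edge bevelled. Flats face x and every 60 degrees from it; z up. It does not turn. A driver is fully home when its lower rim stands on the brass washer under the nut, 16 mm below this point; one that is too small stops on the nut's bevel, at most about 3 mm down.
- jig: The gluing jig, fixed: plywood board with a light soundboard panel, a dark steel strap clamp, washer (29 mm wide) and nut. Origin under the nut, at bench height. The board reaches from 70 mm behind (-x) to 160 mm ahead of the nut (two small spring clamps overhang its far edge by 35 mm) and 120 mm to either side; nothing on it is higher than the nut's top.
- rack_hole0 (a point): Centre of the mouth of a round hole, 40 mm wide and 40 mm deep, in the top of the wooden rack (block of 62 mm in x by 236 mm in y by 50 mm tall, fixed to the bench). z up. The three holes stand in a row along the rack's y, 85 mm apart; this is the one at the -y end.
- rack_hole1 (a point): The same for the middle hole of the rack.
- rack_hole2 (a point): The same for the hole at the +y end of the rack.
- brush_mid (a point): Brush lying on the bench. A bystander: leave it where it is.
- screwdriver_mid (a point): Screwdriver lying on the bench. A bystander: leave it where it is.
- strip_mid (a point): Thin wood strip, 12 x 75 x 10 mm, lying loose on the jig board; its middle. A bystander: leave it where it is.
- burnisher_mid (a point): Turned pale wooden burnisher, 30 mm wide, 112 mm tall, standing in the third hole of the rack; its middle. A bystander: leave it where it is.
Not all that is in view belongs to the job. What is shaped like the driver_a but purple or yellow is not meant.

How it is judged:
At the end, for the whole second after the job is handed in: The fitting driver is upright (0.08 rad) on the nut, at rest, rim within 2.5 mm of the washer and 4 mm of the nut's axis, gripped with over 2 N; the other stands upright (0.12 rad) at the bottom of a rack hole, untouched by the fingers (horizontal distance between driver_b and nut_top below 0.004 m and z of driver_b in the frame of nut_top below -0.0135 m and angle between driver_b's own z axis and vertical below 0.08 rad and contact force between the fingers and driver_b above 2 N and linear speed of driver_b below 0.02 m/s and angle between driver_a_grip's own z axis and vertical below 0.12 rad and z of driver_a_grip in the frame of rack_hole0 below 0.06 m and (horizontal distance between driver_a_grip and rack_hole0 below 0.015 m or horizontal distance between driver_a_grip and rack_hole1 below 0.015 m or horizontal distance between driver_a_grip and rack_hole2 below 0.015 m) and not (contact force between the fingers and driver_a above 0.2 N)); the arm keeps its last pose, push and grip.
It fails at once if the burnisher, brush, screwdriver or strip is pushed more than 20 mm from its place (distance of any of burnisher_mid, brush_mid, screwdriver_mid, strip_mid from where it was at the start of the episode above 0.02 m).
It also fails if it takes over 67 s, if anything falls off the work surface, if the arm or the gripper's body presses on something with over 40 N, if the wrist force passes 120 N, or if a joint passes its speed limit or range.

## Working session

There is one attempt and no reset: what is moved stays moved. The work goes in short steps, Python scripts to look and compute and a tool call to move; the robot and the scene stay as the last step left them, time stands still between calls to the robot, and variables do not carry over. Pictures are saved under pics/ and viewed, and the job is handed in when it is done.

Besides the shell and the picture viewer there is one more tool, called after ">>>" as a command line: name --argument value ..., lists and objects as JSON in quotes. servo_tool: Moves the arm, as the interface text tells. Its arguments: {"type":"object","properties":{"deltas":{"type":"array","items":{"type":"object","properties":{"ax":{"type":"number"},"ay":{"type":"number"},"az":{"type":"number"},"x":{"type":"number"},"y":{"type":"number"},"z":{"type":"number"},"jaw":{"type":"number"}}}},"squeeze":{"type":"number"}},"required":["deltas"]}

```bash
mkdir -p pics
cat > h.py <<'E'
import numpy as np, cv2
from plant import manip
def snap(n,f):
    s=manip.snapshot(n); cv2.imwrite('pics/'+f,s['pixels']); np.savez('pics/'+f[:-4]+'.npz',**{k:np.array(v) for k,v in s.items() if not isinstance(v,str)}); return s
def ray(s,u,v,z):
    M=np.array(s['world_to_cam']);K=np.array(s['mtx'])
    d=np.linalg.inv(K)@[u,v,1]; d=np.array([d[0],-d[1],-d[2]])
    R=M[:3,:3];c=-R.T@M[:3,3]; w=R.T@d
    return c+w*(z-c[2])/w[2]
def proj(s,p):
    M=np.array(s['world_to_cam']);K=np.array(s['mtx'])
    q=M[:3,:3]@np.array(p)+M[:3,3]; q=K@[q[0],-q[1],-q[2]]; return q[:2]/q[2]
def load(f): return dict(np.load('pics/'+f+'.npz'))
E
python3 - <<'E'
from h import *
for n in ['scene','top','wrist']:
    s=snap(n,n+'0.png'); print(n,[k for k in s]); print(s['mtx']); print(-s['world_to_cam'][:3,:3].T@s['world_to_cam'][:3,3])
print(manip.sense())
E
```

```text
scene ['pixels', 'mtx', 'world_to_cam']
[[396.25625297   0.         269.94888965]
 [  0.         396.25625297 201.75935487]
 [  0.           0.           1.        ]]
[1.40730313 0.285344   0.71569172]
top ['pixels', 'mtx', 'world_to_cam']
[[435.16247346   0.         281.10465244]
 [  0.         435.16247346 209.20293824]
 [  0.           0.           1.        ]]
[0.36278617 0.00186377 1.43034835]
wrist ['pixels', 'mtx', 'world_to_cam']
[[312.95124254   0.         276.36008898]
 [  0.         312.95124254 211.70251776]
 [  0.           0.           1.        ]]
[0.08329337 0.57394281 0.37298378]
{'time_s': 0.15, 'joint_pos': array([ 1.09273825e+00,  1.81378650e-01,  1.60774271e+00,  7.59993919e-06,
        1.35377444e+00, -2.06296535e-01]), 'qd': array([ 5.74127692e-04, -1.52181041e-03, -2.65104526e-03,  1.09775250e-03,
       -6.60856742e-04,  5.42934639e-05]), 'joint_torque': array([ 9.28376212e-04, -4.45271945e+01, -3.51689386e+01, -2.78459593e-04,
        6.05439229e-03,  2.53422797e-05]), 'tcp_pos': array([0.15413858, 0.55354253, 0.23060366]), 'eef_rot': array([ 1.35463801e-01,  9.90782082e-01, -6.12553776e-04, -2.22123262e-04]), 'wrist_force': array([ 0.34055718, -0.89553927, -0.04417809]), 'torque': array([-0.0137365 , -0.01456269,  0.02528921]), 'width': 0.08532314426940033}
```

View pics/scene0.png

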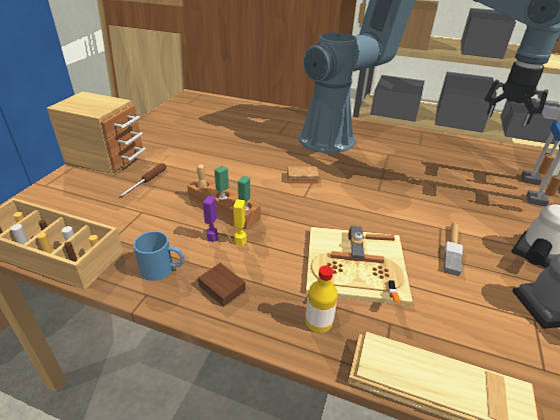

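View pics/top0.png

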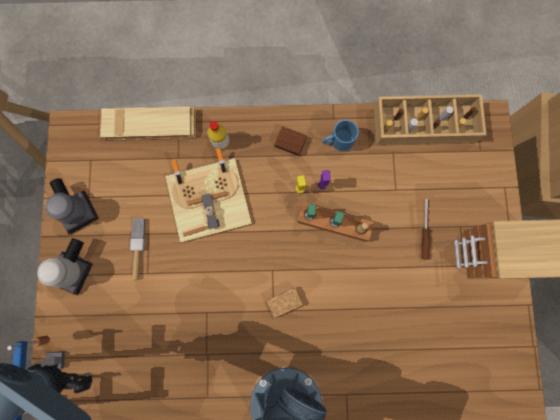

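View pics/wrist0.png

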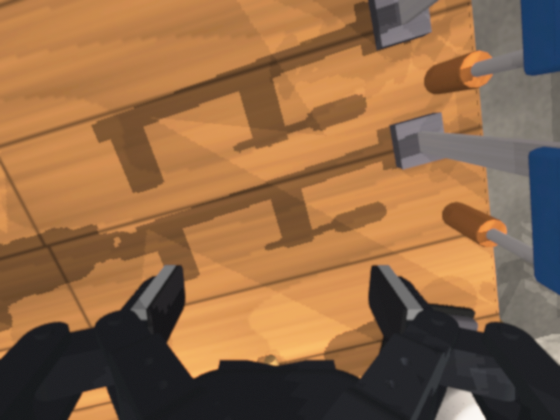

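Run:
```python
from h import *
a=cv2.imread('pics/top0.png'); 
cv2.imwrite('pics/t1.png',cv2.resize(a[160:250,280:390],None,fx=7,fy=6.5,interpolation=cv2.INTER_CUBIC)[:, :770])
cv2.imwrite('pics/t2.png',cv2.resize(a[140:250,150:270],None,fx=5.4,fy=5.4,interpolation=cv2.INTER_CUBIC))
b=cv2.imread('pics/scene0.png'); 
cv2.imwrite('pics/s1.png',cv2.resize(b[155:255,175:275],None,fx=6,fy=6,interpolation=cv2.INTER_CUBIC))
cv2.imwrite('pics/s2.png',cv2.resize(b[215:315,295:425],None,fx=6,fy=6,interpolation=cv2.INTER_CUBIC))
```

```text
(no output)
```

View pics/t1.png

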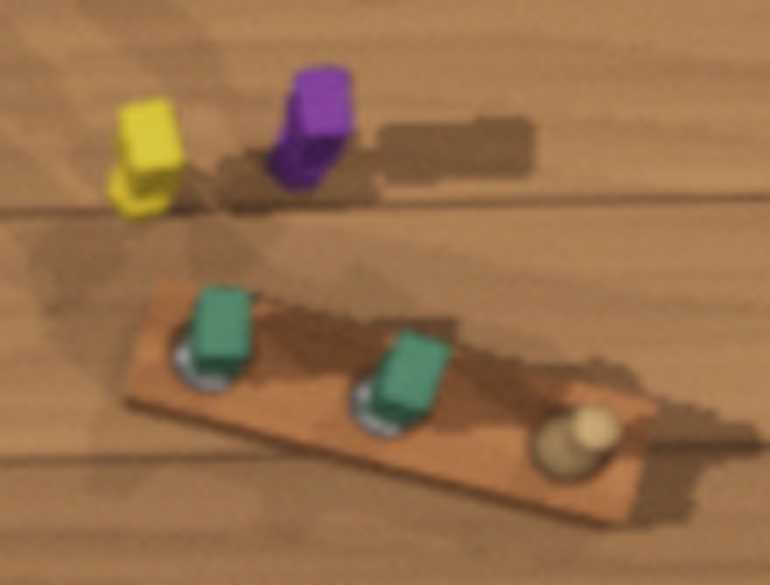

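View pics/t2.png

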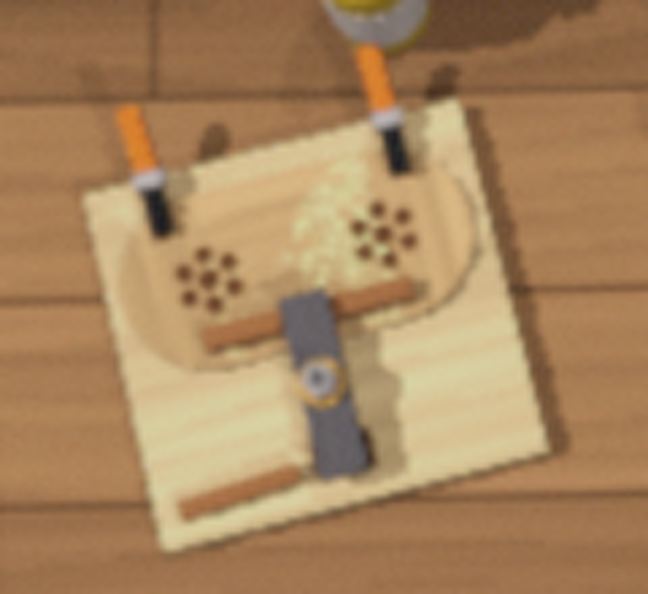

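View pics/s1.png

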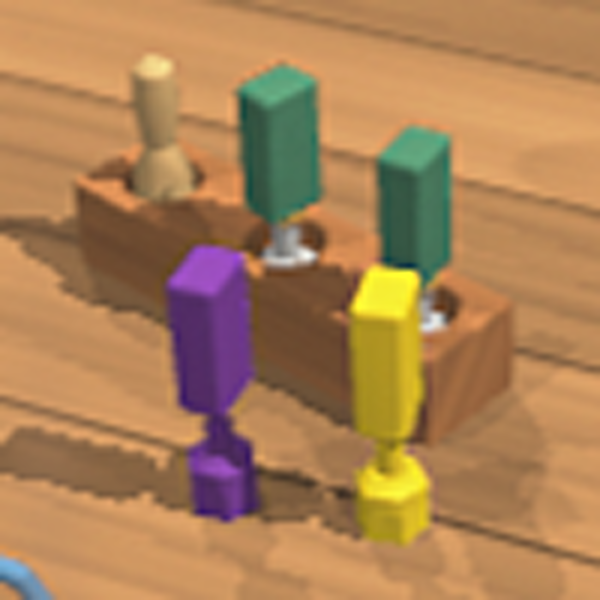

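View pics/s2.png

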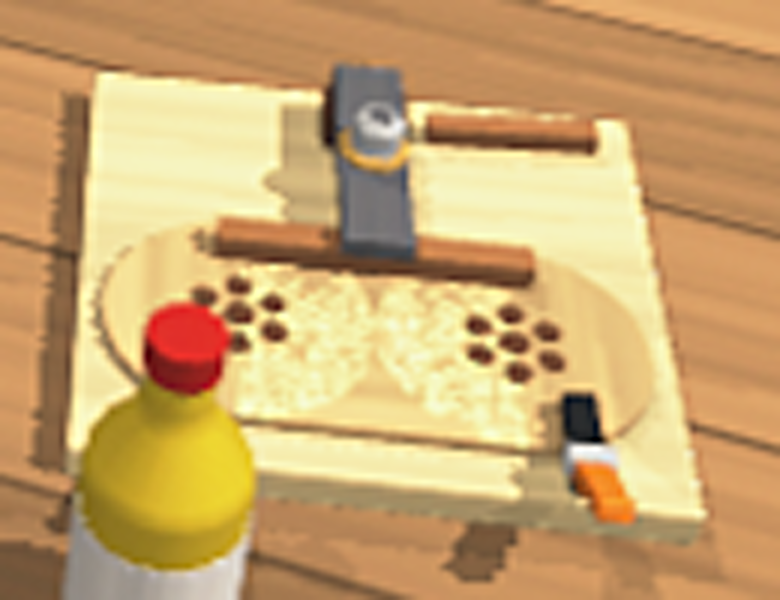

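Run:
```python
from h import *
t=load('top0')
for n,u,v,z in [('dL',280+222/7,160+312/6.5,.14),('dM',280+415/7,160+362/6.5,.14),('hL',280+212/7,160+355/6.5,.05),('hM',280+390/7,160+402/6.5,.05),('burn',280+597/7,160+428/6.5,.122),('burnbase',280+565/7,160+445/6.5,.05),('nut',150+319/5.4,140+377/5.4,.065),
 ('yel',280+150/7,160+125/6.5,.13),('pur',280+323/7,160+95/6.5,.13),
 ('bl',150+163/5.4,140+548/5.4,.03),('br',150+548/5.4,140+452/5.4,.03),('stripL',150+180/5.4,140+508/5.4,.035),('stripR',150+298/5.4,140+475/5.4,.035)]:
    print(n,ray(t,u,v,z).round(3))
w=load('wrist0');print(w['world_to_cam'])
s=load('scene0')
for n,u,v,z in [('dL',175+415/6,155+145/6,.14),('dM',175+280/6,155+85/6,.14),('nut',295+380/6,215+120/6,.065)]: print(n,ray(s,u,v,z).round(3))
```

```text
dL [ 0.592 -0.093  0.14 ]
dM [ 0.566 -0.175  0.14 ]
hL [ 0.586 -0.095  0.05 ]
hM [ 0.561 -0.175  0.05 ]
burn [ 0.536 -0.255  0.122]
burnbase [ 0.538 -0.254  0.05 ]
nut [0.607 0.228 0.065]
yel [ 0.684 -0.066  0.13 ]
pur [ 0.697 -0.142  0.13 ]
bl [0.512 0.327 0.03 ]
br [0.564 0.096 0.03 ]
stripL [0.535 0.316 0.035]
stripR [0.553 0.246 0.035]
[[ 0.26811584  0.96338393 -0.00230442 -0.57440003]
 [-0.92365285  0.25637708 -0.28484416  0.03603063]
 [-0.27382349  0.07849971  0.95857107 -0.37977812]
 [ 0.          0.          0.          1.        ]]
dL [ 0.59  -0.089  0.14 ]
dM [ 0.567 -0.167  0.14 ]
nut [0.611 0.234 0.065]
```

>>> servo_tool --deltas '[{"z": 0.02}, {"x": 0.031, "y": -0.026, "z": 0.01}, {"x": 0.031, "y": -0.026, "z": 0.01}, {"x": 0.031, "y": -0.026, "z": 0.01}, {"x": 0.031, "y": -0.026, "z": 0.01}, {"x": 0.031, "y": -0.026}, {"x": 0.031, "y": -0.026}, {"x": 0.031, "y": -0.026}, {"x": 0.031, "y": -0.026}, {"x": 0.031, "y": -0.026}, {"x": 0.031, "y": -0.026}, {"x": 0.031, "y": -0.026}, {"x": 0.031, "y": -0.026}, {}]'

```text
invalid input at $.deltas[0]: expected keys ax, ay, az, x, y, z, jaw
```

Run:
```python
from h import *
s=snap('wrist','w1.png'); a=manip.sense(); print(a['time_s'],a['tcp_pos'],a['eef_rot'],proj(s,[.609,.231,.065]))
```

```text
0.2 [0.15417302 0.55361506 0.23073428] [ 1.35473662e-01  9.90780803e-01 -4.97230403e-04 -1.98742365e-04] [149.59125293 537.76402004]
```

View pics/w1.png

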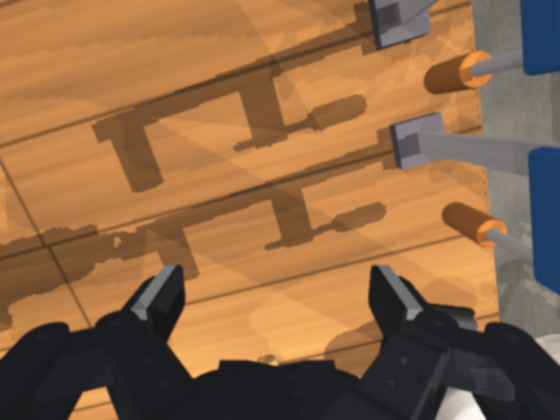

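>>> servo_tool --deltas '[{"ax": 0, "ay": 0, "az": 0, "x": 0.01, "y": 0, "z": 0.02, "jaw": 0}, {"ax": 0, "ay": 0, "az": 0, "x": 0.034, "y": -0.027, "z": 0.01, "jaw": 0}, {"ax": 0, "ay": 0, "az": 0, "x": 0.034, "y": -0.027, "z": 0.01, "jaw": 0}, {"ax": 0, "ay": 0, "az": 0, "x": 0.034, "y": -0.027, "z": 0.01, "jaw": 0}, {"ax": 0, "ay": 0, "az": 0, "x": 0.034, "y": -0.027, "z": 0.01, "jaw": 0}, {"ax": 0, "ay": 0, "az": 0, "x": 0.034, "y": -0.027, "z": 0, "jaw": 0}, {"ax": 0, "ay": 0, "az": 0, "x": 0.034, "y": -0.027, "z": 0, "jaw": 0}, {"ax": 0, "ay": 0, "az": 0, "x": 0.034, "y": -0.027, "z": 0, "jaw": 0}, {"ax": 0, "ay": 0, "az": 0, "x": 0.034, "y": -0.027, "z": 0, "jaw": 0}, {"ax": 0, "ay": 0, "az": 0, "x": 0.034, "y": -0.027, "z": 0, "jaw": 0}, {"ax": 0, "ay": 0, "az": 0, "x": 0.034, "y": -0.027, "z": 0, "jaw": 0}, {"ax": 0, "ay": 0, "az": 0, "x": 0.034, "y": -0.027, "z": 0, "jaw": 0}, {"ax": 0, "ay": 0, "az": 0, "x": 0.034, "y": -0.027, "z": 0, "jaw": 0}, {"ax": 0, "ay": 0, "az": 0, "x": 0, "y": 0, "z": 0, "jaw": 0}]'

```text
time_s: 1.6
tcp_pos: [0.5757, 0.2258, 0.2904]
eef_rot: [0.138, 0.99, -0.001, 0.0]
wrist_force: [-0.1, 0.4, 0.2]
width: 0.0855
```

Run:
```python
from h import *
s=snap('wrist','w2.png'); a=manip.sense(); print(a['time_s'],a['tcp_pos'],a['eef_rot'],proj(s,[.609,.231,.065]))
```

```text
1.65 [0.57373639 0.22775445 0.2903657 ] [ 1.37415139e-01  9.90513328e-01 -2.99956337e-04 -5.79736907e-04] [287.94658952 207.63986185]
```

View pics/w2.png

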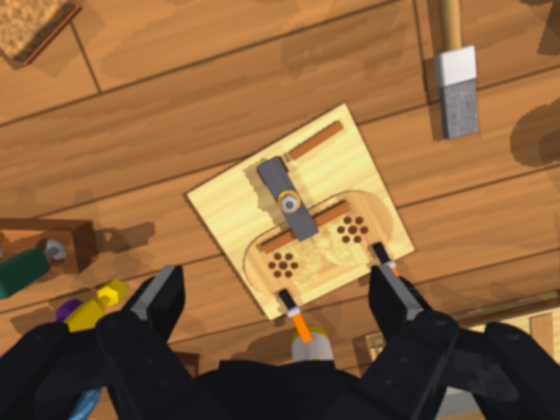

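Run:
```python
from h import *
b=cv2.imread('pics/w2.png'); 
cv2.imwrite('pics/w2c.png',cv2.resize(b[170:240,255:325],None,fx=8,fy=8,interpolation=cv2.INTER_CUBIC))
s=load('w2')
# board corners (top z=.03?): 
for u,v in [(346,104),(187,194),(413,248)]: print(ray(s,u,v,.03))
```

```text
[0.51162751 0.33201169 0.03      ]
[0.56445799 0.10607994 0.03      ]
[0.72256062 0.38137076 0.03      ]
```

View pics/w2c.png

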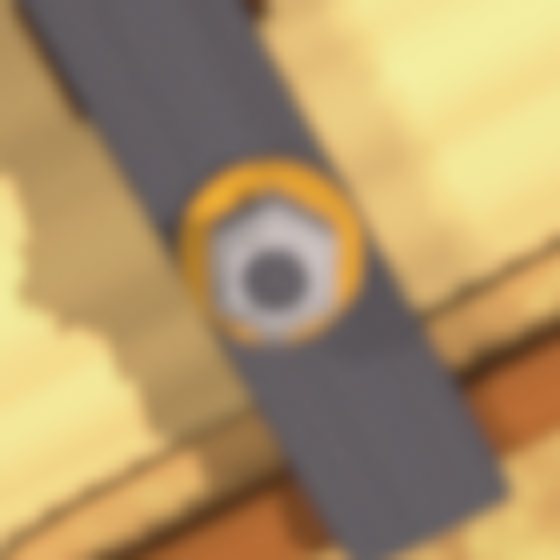

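Run:
```python
from h import *
s=load('w2')
print(ray(s,255+274/8,170+275/8,.065),ray(s,255+272/8,170+252/8,.049))
t=load('top0')
print(ray(t,150+319/5.4,140+377/5.4,.065))
# board-corner derived: nut 70mm from back edge, mid
a=ray(s,346,104,.03);b=ray(s,187,194,.03); print((a+b)/2+.07*np.array([np.cos(.23),np.sin(.23),0]))
```

```text
[0.60544505 0.23361436 0.065     ] [0.60609214 0.23372877 0.049     ]
[0.60720184 0.22824179 0.065     ]
[0.6061994  0.23500424 0.03      ]
```

>>> servo_tool --deltas '[{"ax": 0, "ay": 0, "az": 0, "x": 0, "y": -0.03, "z": 0.01, "jaw": 0}, {"ax": 0, "ay": 0, "az": 0, "x": -0.005, "y": -0.04, "z": 0.01, "jaw": 0}, {"ax": 0, "ay": 0, "az": 0, "x": -0.005, "y": -0.04, "z": 0.01, "jaw": 0}, {"ax": 0, "ay": 0, "az": 0, "x": -0.005, "y": -0.04, "z": 0.01, "jaw": 0}, {"ax": 0, "ay": 0, "az": 0, "x": -0.005, "y": -0.04, "z": 0, "jaw": 0}, {"ax": 0, "ay": 0, "az": 0, "x": -0.005, "y": -0.04, "z": 0, "jaw": 0}, {"ax": 0, "ay": 0, "az": 0, "x": -0.005, "y": -0.04, "z": 0, "jaw": 0}, {"ax": 0, "ay": 0, "az": 0, "x": -0.005, "y": -0.04, "z": 0, "jaw": 0}, {"ax": 0, "ay": 0, "az": 0, "x": -0.005, "y": -0.04, "z": 0, "jaw": 0}, {"ax": 0, "ay": 0, "az": 0, "x": 0, "y": -0.02, "z": 0, "jaw": 0}, {"ax": 0, "ay": 0, "az": 0, "x": 0, "y": 0, "z": 0, "jaw": 0}]'

```text
time_s: 2.75
tcp_pos: [0.5318, -0.1414, 0.331]
eef_rot: [0.137, 0.991, -0.0, -0.0]
wrist_force: [-0.8, 1.1, -1.0]
width: 0.0854
```

Run:
```python
from h import *
s=snap('wrist','w3.png'); a=manip.sense(); print(a['time_s'],a['tcp_pos'],a['eef_rot'],proj(s,[.592,-.091,.14]))
```

```text
2.8 [ 0.5319325  -0.13985797  0.33106256] [ 1.36071785e-01  9.90698875e-01  3.72492401e-04 -2.63783173e-04] [333.52312627 227.84766151]
```

View pics/w3.png

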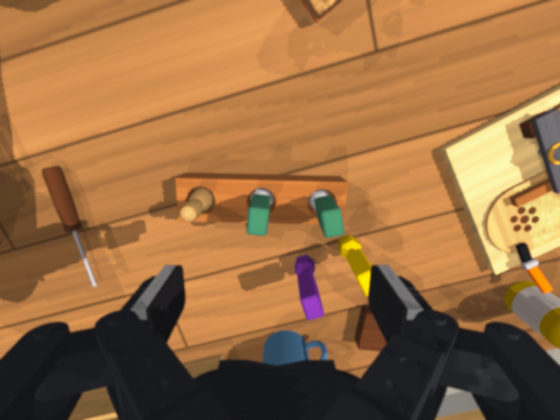

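Run:
```python
from h import *
b=cv2.imread('pics/w3.png'); 
cv2.imwrite('pics/w3c.png',cv2.resize(b[165:255,170:360],None,fx=4.2,fy=6,interpolation=cv2.INTER_CUBIC))
```

```text
(no output)
```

View pics/w3c.png

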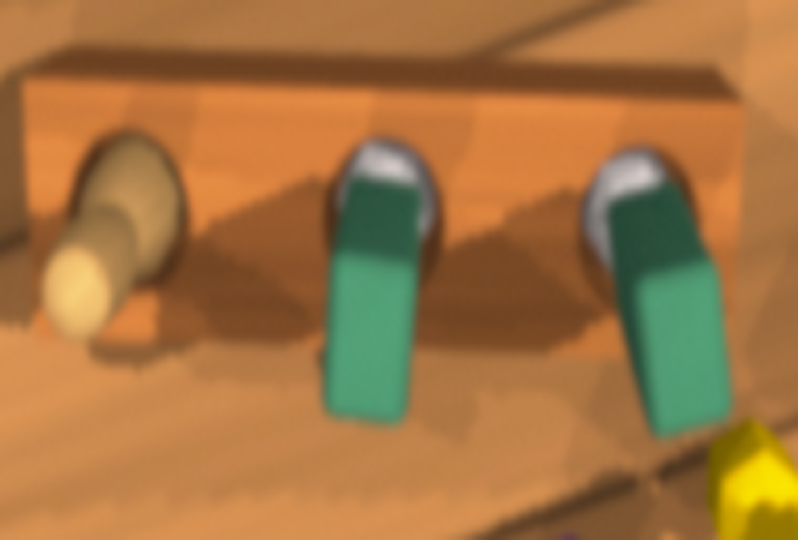

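Run:
```python
from h import *
s=load('w3')
c=lambda p:(170+p[0]/4.2,165+p[1]/6)
for n,P in [('M',[(332,255),(417,262),(405,422),(325,412)]),('L',[(637,282),(717,258),(733,412),(658,437)])]:
    W=np.array([ray(s,*c(p),.14)[:2] for p in P]); print(n,W.mean(0),W.round(4).tolist())
    for a,b in [(0,3),(1,2)]: d=W[b]-W[a]; print(' long',np.linalg.norm(d),np.degrees(np.arctan2(d[1],d[0])))
    for a,b in [(0,1),(3,2)]: d=W[b]-W[a]; print(' short',np.linalg.norm(d),np.degrees(np.arctan2(d[1],d[0]))-90)
for n,p in [('h0',(130,210)),('h1',(385,218)),('h2',(640,230))]: print(n,ray(s,*c(p),.05))
W=[ray(s,*c(p),.05) for p in [(22,78),(742,100)]]; d=W[1]-W[0]; print(d,np.degrees(np.arctan2(d[1],d[0]))-90)
```

```text
M [ 0.56169561 -0.17089337] [[0.5434, -0.1758], [0.5508, -0.1546], [0.5802, -0.1665], [0.5724, -0.1867]]
 long 0.030991963321409573 -20.615407912798087
 long 0.03173999327380835 -21.936666323135807
 short 0.022446822954293028 -19.108617338704192
 short 0.021707705711393407 -21.009588142371015
L [ 0.58636989 -0.08986939] [[0.5702, -0.0996], [0.5714, -0.0782], [0.6022, -0.0805], [0.6017, -0.1012]]
 long 0.03150785182700772 -2.9186124219130543
 long 0.03089783431442798 -4.309347669768029
 short 0.02141338891096886 -3.2051067862187637
 short 0.020669557975575334 -1.4990790519524921
h0 [ 0.53710017 -0.25209932  0.05      ]
h1 [ 0.5618607  -0.17099499  0.05      ]
h2 [ 0.58761476 -0.08993984  0.05      ]
[0.06838315 0.22476567 0.        ] -16.921962770146507
```

>>> servo_tool --deltas '[{"ax": 0, "ay": 0, "az": 6.3, "x": 0.027, "y": 0.025, "z": -0.02, "jaw": 70}, {"ax": 0, "ay": 0, "az": 6.3, "x": 0.027, "y": 0.025, "z": -0.03, "jaw": 70}, {"ax": 0, "ay": 0, "az": 0, "x": 0, "y": 0, "z": -0.04, "jaw": 70}, {"ax": 0, "ay": 0, "az": 0, "x": 0, "y": 0, "z": -0.02, "jaw": 70}, {"ax": 0, "ay": 0, "az": 0, "x": 0, "y": 0, "z": 0, "jaw": 70}, {"ax": 0, "ay": 0, "az": 0, "x": 0, "y": 0, "z": 0, "jaw": 70}]'

```text
time_s: 3.4
tcp_pos: [0.5865, -0.0886, 0.2219]
eef_rot: [0.025, 1.0, 0.0, 0.0]
wrist_force: [0.4, -0.4, 0.7]
width: 0.0618
```

Run:
```python
from h import *
s=snap('wrist','w4.png'); a=manip.sense(); print(a['time_s'],a['tcp_pos'],a['eef_rot'],a['width'],proj(s,[.5864,-.0899,.14]))
```

```text
3.45 [ 0.58714285 -0.08926274  0.22310604] [ 2.53467142e-02  9.99678026e-01 -2.68118622e-04  1.14758711e-03] 0.06206564718027736 [273.73694305 220.43491417]
```

View pics/w4.png

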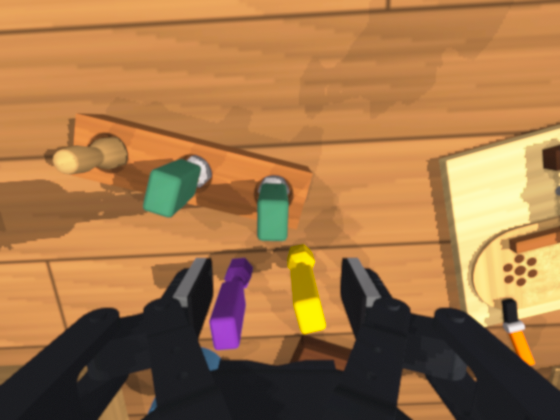

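>>> servo_tool --deltas '[{"ax": 0, "ay": 0, "az": 0, "x": 0, "y": -0.0005, "z": -0.03, "jaw": 70}, {"ax": 0, "ay": 0, "az": 0, "x": 0, "y": 0, "z": -0.035, "jaw": 70}, {"ax": 0, "ay": 0, "az": 0, "x": 0, "y": 0, "z": -0.035, "jaw": 70}, {"ax": 0, "ay": 0, "az": 0, "x": 0, "y": 0, "z": -0.025, "jaw": 70}, {"ax": 0, "ay": 0, "az": 0, "x": 0, "y": 0, "z": -0.01, "jaw": 70}, {"ax": 0, "ay": 0, "az": 0, "x": 0, "y": 0, "z": 0, "jaw": 70}]'

```text
time_s: 4.05
tcp_pos: [0.5865, -0.0906, 0.0866]
eef_rot: [0.026, 1.0, 0.0, -0.0]
wrist_force: [-0.5, 0.3, 0.7]
width: 0.0619
```

Run:
```python
from h import *
s=snap('wrist','w5.png'); a=manip.sense(); print(a['time_s'],a['tcp_pos'],a['wrist_force'],a['width'],proj(s,[.5864,-.0899,.14]))
```

```text
4.1 [ 0.58738173 -0.0908948   0.0878354 ] [0.10431753 0.02508451 0.27989444] 0.06220323250905578 [276.23246109 344.35760716]
```

View pics/w5.png

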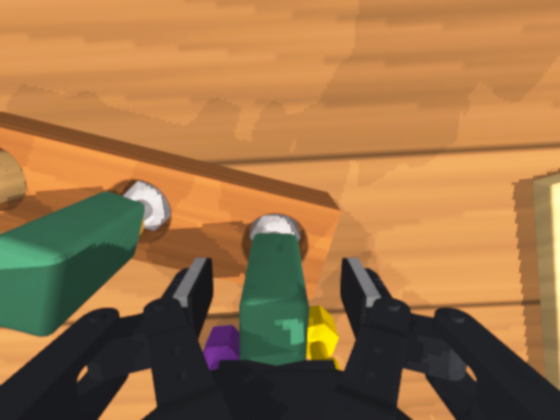

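>>> servo_tool --deltas '[{"ax": 0, "ay": 0, "az": 0, "x": 0, "y": 0, "z": 0, "jaw": 255}, {"ax": 0, "ay": 0, "az": 0, "x": 0, "y": 0, "z": 0, "jaw": 255}, {"ax": 0, "ay": 0, "az": 0, "x": 0, "y": 0, "z": 0, "jaw": 255}, {"ax": 0, "ay": 0, "az": 0, "x": 0, "y": 0, "z": 0, "jaw": 255}, {"ax": 0, "ay": 0, "az": 0, "x": 0, "y": 0, "z": 0, "jaw": 255}]' --squeeze 60

```text
time_s: 4.6
tcp_pos: [0.5875, -0.0911, 0.088]
eef_rot: [0.026, 1.0, -0.001, 0.001]
wrist_force: [-0.9, -1.3, 6.7]
width: 0.0233
```

>>> servo_tool --deltas '[{"ax": 0, "ay": 0, "az": 0, "x": 0, "y": 0, "z": 0.01, "jaw": 255}, {"ax": 0, "ay": 0, "az": 0, "x": 0, "y": 0, "z": 0.02, "jaw": 255}, {"ax": 0, "ay": 0, "az": 0, "x": 0, "y": 0, "z": 0.03, "jaw": 255}, {"ax": 0, "ay": 0, "az": 0, "x": 0, "y": 0, "z": 0.03, "jaw": 255}, {"ax": 0, "ay": 0, "az": 0, "x": 0, "y": 0, "z": 0.02, "jaw": 255}, {"ax": 0, "ay": 0, "az": 0, "x": 0, "y": 0, "z": 0, "jaw": 255}]'

```text
time_s: 5.2
tcp_pos: [0.5883, -0.0911, 0.2002]
eef_rot: [0.026, 1.0, -0.001, 0.003]
wrist_force: [0.3, -0.9, -2.2]
width: 0.0235
```

Run:
```python
from h import *
s=snap('wrist','w6.png'); a=manip.sense(); print(a['time_s'],a['tcp_pos'],a['eef_rot'],a['wrist_force'],a['width'])
s=snap('scene','s6.png');b=cv2.imread('pics/s6.png'); 
cv2.imwrite('pics/s6c.png',cv2.resize(b[100:260,175:335],None,fx=3.7,fy=3.7,interpolation=cv2.INTER_CUBIC))
```

```text
5.25 [ 0.58707944 -0.09077538  0.19777617] [ 2.58894944e-02  9.99663683e-01 -4.59608879e-04  1.42947476e-03] [-0.29323859  0.93718379 -3.17681414] 0.023422960618379455
```

View pics/w6.png

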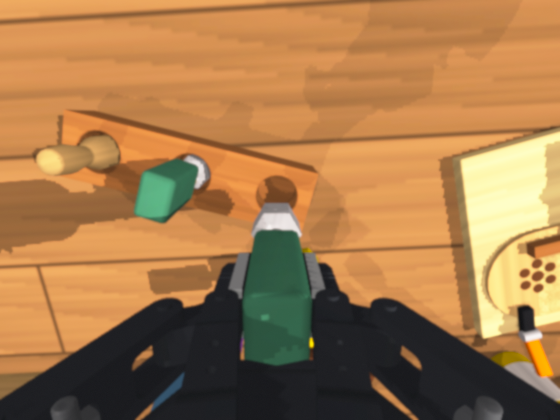

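View pics/s6c.png

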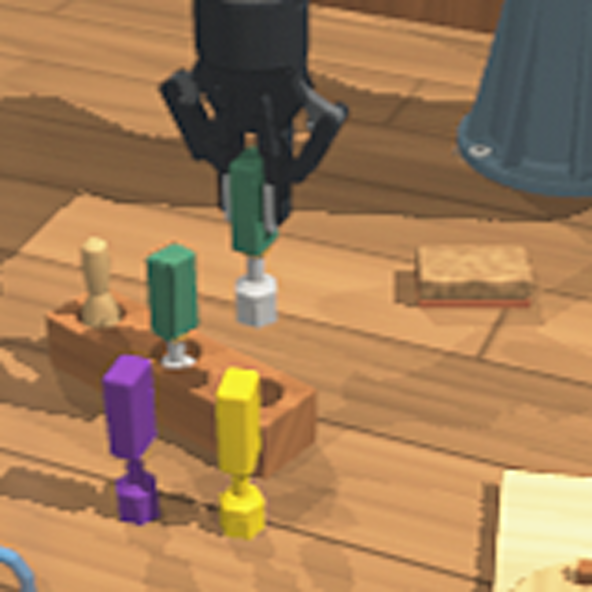

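>>> servo_tool --deltas '[{"ax": 0, "ay": 0, "az": 2, "x": 0.001, "y": 0.02, "z": 0, "jaw": 255}, {"ax": 0, "ay": 0, "az": 2, "x": 0.002, "y": 0.035, "z": 0, "jaw": 255}, {"ax": 0, "ay": 0, "az": 2, "x": 0.002, "y": 0.035, "z": 0, "jaw": 255}, {"ax": 0, "ay": 0, "az": 2, "x": 0.002, "y": 0.035, "z": 0, "jaw": 255}, {"ax": 0, "ay": 0, "az": 2, "x": 0.002, "y": 0.035, "z": 0, "jaw": 255}, {"ax": 0, "ay": 0, "az": 2, "x": 0.002, "y": 0.035, "z": 0, "jaw": 255}, {"ax": 0, "ay": 0, "az": 2, "x": 0.002, "y": 0.035, "z": 0, "jaw": 255}, {"ax": 0, "ay": 0, "az": 2.2, "x": 0.002, "y": 0.035, "z": 0, "jaw": 255}, {"ax": 0, "ay": 0, "az": 0, "x": 0.002, "y": 0.035, "z": -0.005, "jaw": 255}, {"ax": 0, "ay": 0, "az": 0, "x": 0.002, "y": 0.0245, "z": -0.01, "jaw": 255}, {"ax": 0, "ay": 0, "az": 0, "x": 0, "y": 0, "z": -0.01, "jaw": 255}, {"ax": 0, "ay": 0, "az": 0, "x": 0, "y": 0, "z": -0.005, "jaw": 255}, {"ax": 0, "ay": 0, "az": 0, "x": 0, "y": 0, "z": 0, "jaw": 255}]'

```text
time_s: 6.6
tcp_pos: [0.604, 0.2327, 0.1637]
eef_rot: [-0.115, 0.993, -0.0, -0.002]
wrist_force: [0.3, 0.2, -2.2]
width: 0.0234
```

Run:
```python
from h import *
s=snap('wrist','w7.png'); a=manip.sense(); print(a['time_s'],a['tcp_pos'],a['eef_rot'],a['wrist_force'],a['width'])
s=snap('scene','s7.png');b=cv2.imread('pics/s7.png'); 
cv2.imwrite('pics/s7c.png',cv2.resize(b[150:270,300:420],None,fx=5,fy=5,interpolation=cv2.INTER_CUBIC))
b=cv2.imread('pics/w7.png'); 
cv2.imwrite('pics/w7c.png',cv2.resize(b[150:290,200:360],None,fx=4.2,fy=4.2,interpolation=cv2.INTER_CUBIC))
```

```text
6.65 [0.6046817  0.23263423 0.16486564] [-1.14592517e-01  9.93411636e-01 -2.65729626e-04 -1.34372139e-03] [ 0.89352843 -0.15153454 -2.52942786] 0.023742429938237643
```

View pics/w7c.png

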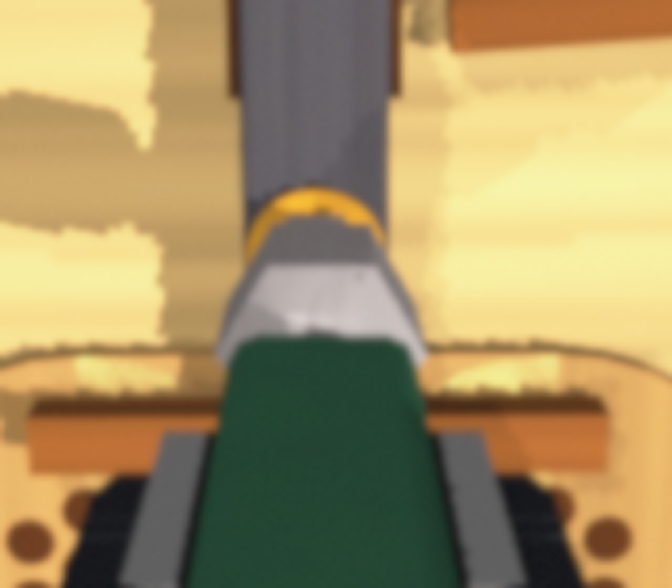

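View pics/s7c.png

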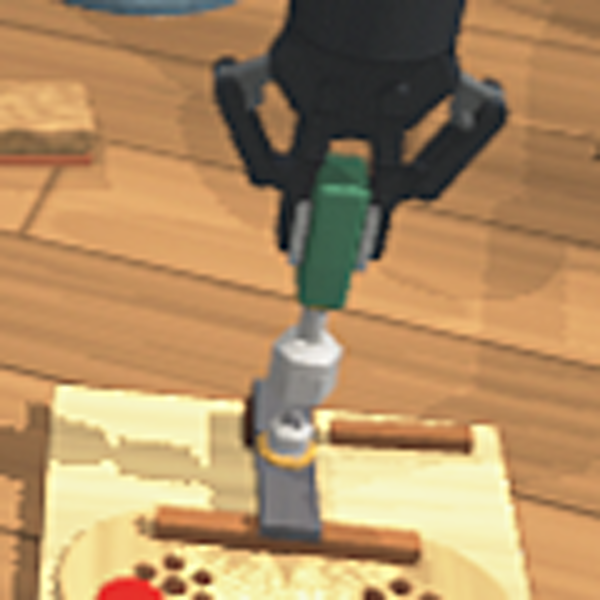

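Run:
```python
from h import *
b=cv2.imread('pics/w7.png'); 
cv2.imwrite('pics/w7d.png',cv2.resize(b[185:245,245:310],None,fx=10,fy=10,interpolation=cv2.INTER_CUBIC))
b=cv2.imread('pics/s7.png'); 
cv2.imwrite('pics/s7d.png',cv2.resize(b[205:250,335:380],None,fx=13,fy=13,interpolation=cv2.INTER_CUBIC))
```

```text
(no output)
```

View pics/w7d.png

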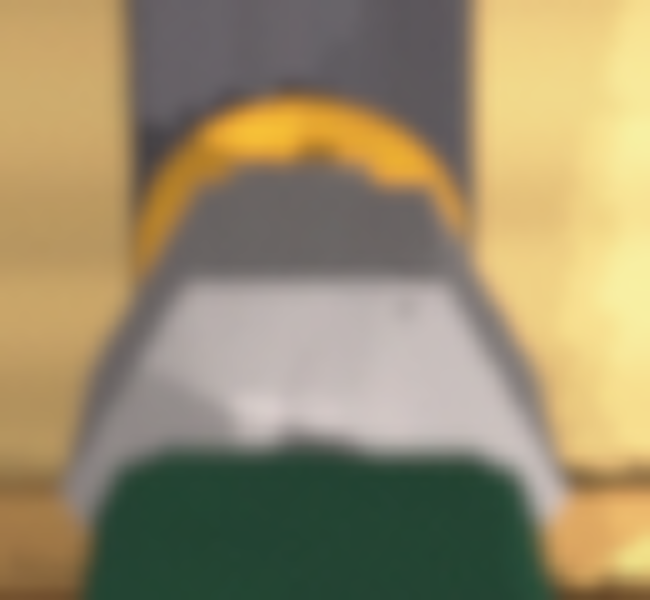

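View pics/s7d.png

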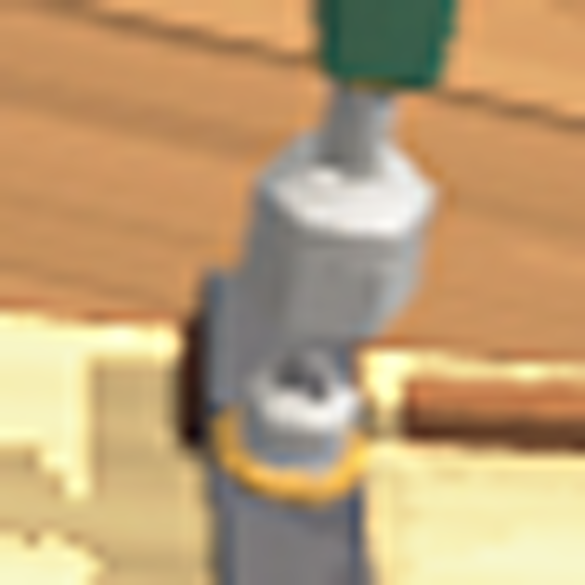

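Run:
```python
from h import *
s=load('w7')
w=ray(s,245+30.1,185+9.3,.049); r=ray(s,245+31.6,185+16.3,.0871); top=ray(s,245+31.6,185+27.7,.1191)
ax=np.array([np.cos(.2304),np.sin(.2304),0])
for n,p in [('washer',w),('rim',r),('nosetop',top)]: print(n,(p+.0145*ax).round(4))
s=load('s7')
for n,u,v,z in [('nut',335+300/13,205+383/13,.065),('noserimfront',335+325/13,205+335/13,.0871),('nosetop',335+352/13,205+187/13,.119)]: print(n,ray(s,u,v,z).round(4))
for z in (.0871,.119): print(proj(s,[.606,.233,z]))
```

```text
washer [0.6056 0.2329 0.049 ]
rim [0.6018 0.2333 0.0871]
nosetop [0.6009 0.2331 0.1191]
nut [0.6092 0.2334 0.065 ]
noserimfront [0.6205 0.2369 0.0871]
nosetop [0.6153 0.2362 0.119 ]
[359.4943232  226.93638361]
[361.46826802 216.90882836]
```

>>> servo_tool --deltas '[{"ax": 0, "ay": 0, "az": 0, "x": 0.0028, "y": -0.0007, "z": -0.005, "jaw": 255}, {"ax": 0, "ay": 0, "az": 0, "x": 0, "y": 0, "z": -0.009, "jaw": 255}, {"ax": 0, "ay": 0, "az": 0, "x": 0, "y": 0, "z": -0.005, "jaw": 255}, {"ax": 0, "ay": 0, "az": 0, "x": 0, "y": 0, "z": 0, "jaw": 255}, {"ax": 0, "ay": 0, "az": 0, "x": 0, "y": 0, "z": 0, "jaw": 255}]'

```text
time_s: 7.2
tcp_pos: [0.608, 0.2331, 0.147]
eef_rot: [-0.115, 0.993, -0.0, -0.0]
wrist_force: [-0.8, 0.1, -2.1]
width: 0.0232
```

Run:
```python
from h import *
s=snap('wrist','w8.png'); a=manip.sense(); print(a['time_s'],a['tcp_pos'],a['eef_rot'],a['wrist_force'],a['width'])
s=snap('scene','s8.png');b=cv2.imread('pics/s8.png'); 
cv2.imwrite('pics/s8d.png',cv2.resize(b[205:250,335:380],None,fx=13,fy=13,interpolation=cv2.INTER_CUBIC))
b=cv2.imread('pics/w8.png'); 
cv2.imwrite('pics/w8d.png',cv2.resize(b[185:245,245:310],None,fx=10,fy=10,interpolation=cv2.INTER_CUBIC))
```

```text
7.25 [0.60822052 0.23324555 0.14735831] [-1.15195570e-01  9.93342830e-01  7.51560160e-06  5.58885242e-05] [ 0.16121733  0.36401616 -1.03848071] 0.02346637647694724
```

View pics/w8d.png

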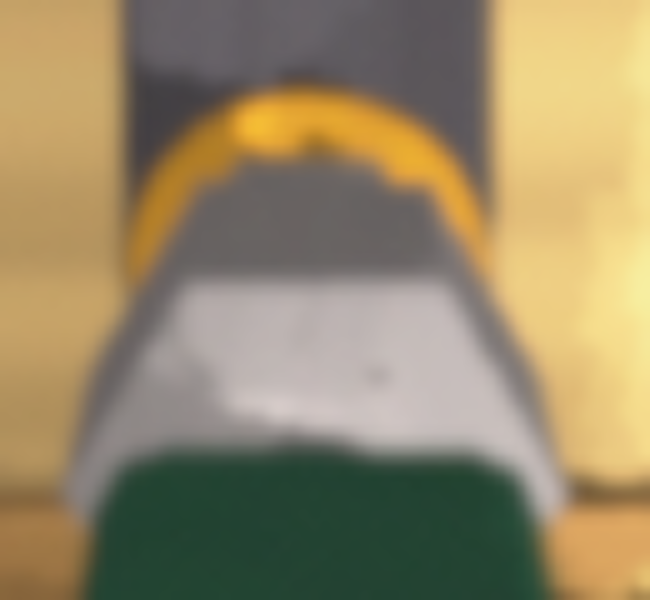

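View pics/s8d.png

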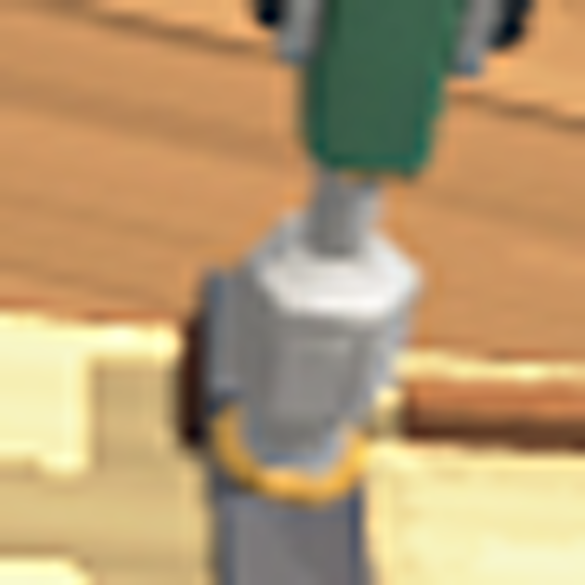

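Run:
```python
from h import *
ax=np.array([np.cos(.2304),np.sin(.2304),0]); ay=np.array([-ax[1],ax[0],0])
s=load('w8')
w=ray(s,245+30.8,185+8.7,.049); r=ray(s,245+31.6,185+16.0,.0696)
w+=.0145*ax;r+=.0145*ax
print(w,r,'long',(w-r)@ax,'lat',(w-r)@ay)
```

```text
[0.60564268 0.23304317 0.049     ] [0.60607516 0.23378868 0.0696    ] long -0.0005913038715028012 lat -0.0006270406496684219
```

>>> servo_tool --deltas '[{"ax": 0, "ay": 0, "az": 0, "x": -0.0003, "y": -0.0007, "z": -0.002, "jaw": 255}, {"ax": 0, "ay": 0, "az": 0, "x": 0, "y": 0, "z": -0.002, "jaw": 255}, {"ax": 0, "ay": 0, "az": 0, "x": 0, "y": 0, "z": -0.002, "jaw": 255}, {"ax": 0, "ay": 0, "az": 0, "x": 0, "y": 0, "z": -0.002, "jaw": 255}, {"ax": 0, "ay": 0, "az": 0, "x": 0, "y": 0, "z": 0, "jaw": 255}]'

```text
time_s: 7.8
tcp_pos: [0.6085, 0.2327, 0.1418]
eef_rot: [-0.115, 0.993, 0.0, 0.001]
wrist_force: [-4.8, -1.4, 10.9]
width: 0.0233
```

>>> servo_tool --deltas '[{"ax": 0, "ay": 0, "az": 0, "x": -0.001, "y": 0, "z": 0, "jaw": 255}, {"ax": 0, "ay": 0, "az": 0, "x": -0.001, "y": 0, "z": 0, "jaw": 255}, {"ax": 0, "ay": 0, "az": 0, "x": 0, "y": 0, "z": 0, "jaw": 255}]'

```text
time_s: 8.1
tcp_pos: [0.6066, 0.2325, 0.1407]
eef_rot: [-0.115, 0.993, -0.0, 0.001]
wrist_force: [-0.3, -1.2, 4.8]
width: 0.0231
```

Run:
```python
from h import *
s=snap('wrist','w9.png'); a=manip.sense(); print(a['time_s'],a['tcp_pos'],a['eef_rot'],a['wrist_force'],a['torque'])
b=cv2.imread('pics/w9.png'); 
cv2.imwrite('pics/w9d.png',cv2.resize(b[185:245,245:310],None,fx=10,fy=10,interpolation=cv2.INTER_CUBIC))
```

```text
8.15 [0.60656381 0.23251748 0.14057341] [-1.15209811e-01  9.93340692e-01 -8.42707998e-05  9.80618546e-04] [-0.78333332 -0.7467145   6.67695234] [-0.20080793  0.20493089  0.07308071]
```

View pics/w9d.png

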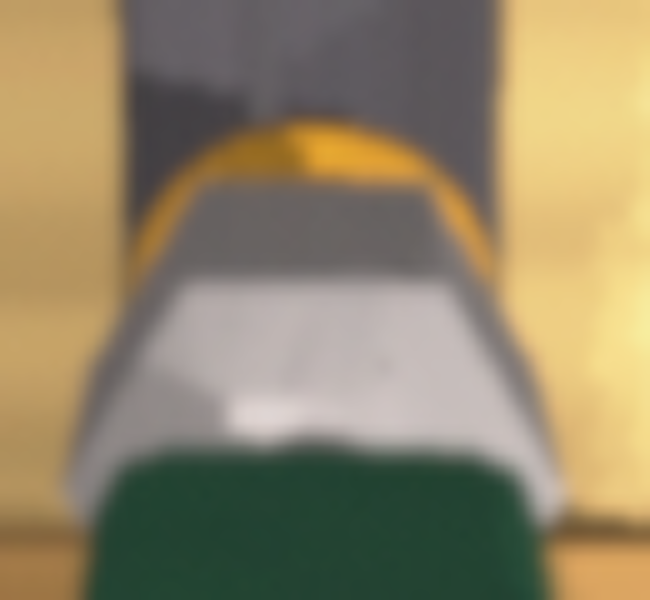

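Run:
```python
from h import *
ax=np.array([np.cos(.2304),np.sin(.2304),0]); ay=np.array([-ax[1],ax[0],0])
s=load('w9')
for zr in (.061,.063,.065):
  w=ray(s,245+31.2,185+12.2,.049); r=ray(s,245+31.6,185+18.1,zr)
  print(w+.0145*ax,r+.0145*ax,'long',(w-r)@ax,'lat',(w-r)@ay)
```

```text
[0.60571146 0.23306061 0.049     ] [0.60706751 0.23370005 0.061     ] long -0.0014662475689066355 lat -0.00031286439062295276
[0.60571146 0.23306061 0.049     ] [0.60654222 0.23357675 0.063     ] long -0.0009266828008571284 lat -0.00031278984132251735
[0.60571146 0.23306061 0.049     ] [0.60601693 0.23345346 0.065     ] long -0.000387118032807615 lat -0.00031271529202205495
```

>>> servo_tool --deltas '[{"ax": 0, "ay": 0, "az": 0, "x": -0.0008, "y": -0.0005, "z": 0, "jaw": 255}, {"ax": 0, "ay": 0, "az": 0, "x": 0, "y": 0, "z": -0.001, "jaw": 255}, {"ax": 0, "ay": 0, "az": 0, "x": 0, "y": 0, "z": -0.001, "jaw": 255}, {"ax": 0, "ay": 0, "az": 0, "x": 0, "y": 0, "z": 0, "jaw": 255}]'

```text
time_s: 8.55
tcp_pos: [0.6066, 0.2324, 0.1403]
eef_rot: [-0.115, 0.993, 0.0, 0.002]
wrist_force: [-2.1, -1.0, 13.5]
width: 0.0238
```

>>> servo_tool --deltas '[{"ax": 0, "ay": 0, "az": 0, "x": -0.0015, "y": 0, "z": 0, "jaw": 255}, {"ax": 0, "ay": 0, "az": 0, "x": 0, "y": 0, "z": 0, "jaw": 255}]'

```text
time_s: 8.75
tcp_pos: [0.606, 0.2323, 0.1403]
eef_rot: [-0.115, 0.993, 0.0, 0.003]
wrist_force: [0.8, -0.7, 11.5]
width: 0.0237
```

>>> servo_tool --deltas '[{"ax": 0, "ay": 0, "az": 0, "x": 0.0015, "y": 0.0015, "z": 0, "jaw": 255}, {"ax": 0, "ay": 0, "az": 0, "x": 0, "y": 0, "z": 0, "jaw": 255}]'

```text
time_s: 8.95
tcp_pos: [0.6067, 0.2329, 0.1402]
eef_rot: [-0.115, 0.993, -0.001, 0.002]
wrist_force: [-2.8, -3.7, 14.5]
width: 0.0237
```

>>> servo_tool --deltas '[{"ax": 0, "ay": 0, "az": 0, "x": 0.0015, "y": -0.0015, "z": 0, "jaw": 255}, {"ax": 0, "ay": 0, "az": 0, "x": 0, "y": 0, "z": 0, "jaw": 255}]'

```text
time_s: 9.15
tcp_pos: [0.6072, 0.2324, 0.1402]
eef_rot: [-0.115, 0.993, 0.0, 0.001]
wrist_force: [-6.1, -0.7, 16.0]
width: 0.0235
```

>>> servo_tool --deltas '[{"ax": 0, "ay": 0, "az": 0, "x": -0.0015, "y": -0.0015, "z": 0, "jaw": 255}, {"ax": 0, "ay": 0, "az": 0, "x": 0, "y": 0, "z": 0, "jaw": 255}]'

```text
time_s: 9.35
tcp_pos: [0.6065, 0.2319, 0.1403]
eef_rot: [-0.115, 0.993, 0.001, 0.002]
wrist_force: [-2.2, 3.4, 12.6]
width: 0.0234
```

>>> servo_tool --deltas '[{"ax": 0, "ay": 0, "az": 0, "x": 0, "y": 0.0015, "z": 0.005, "jaw": 255}, {"ax": 0, "ay": 0, "az": 0, "x": 0, "y": 0, "z": 0.015, "jaw": 255}, {"ax": 0, "ay": 0, "az": 0, "x": 0, "y": 0, "z": 0.025, "jaw": 255}, {"ax": 0, "ay": 0, "az": -2, "x": -0.002, "y": -0.02, "z": 0.02, "jaw": 255}, {"ax": 0, "ay": 0, "az": -2, "x": -0.002, "y": -0.035, "z": 0, "jaw": 255}, {"ax": 0, "ay": 0, "az": -2, "x": -0.002, "y": -0.035, "z": 0, "jaw": 255}, {"ax": 0, "ay": 0, "az": -2, "x": -0.002, "y": -0.035, "z": 0, "jaw": 255}, {"ax": 0, "ay": 0, "az": -2, "x": -0.002, "y": -0.035, "z": 0, "jaw": 255}, {"ax": 0, "ay": 0, "az": -2, "x": -0.002, "y": -0.035, "z": 0, "jaw": 255}, {"ax": 0, "ay": 0, "az": -2, "x": -0.002, "y": -0.035, "z": 0, "jaw": 255}, {"ax": 0, "ay": 0, "az": -2, "x": -0.002, "y": -0.035, "z": 0, "jaw": 255}, {"ax": 0, "ay": 0, "az": -2.2, "x": -0.002, "y": -0.035, "z": 0, "jaw": 255}, {"ax": 0, "ay": 0, "az": 0, "x": 0, "y": -0.0225, "z": 0, "jaw": 255}, {"ax": 0, "ay": 0, "az": 0, "x": 0, "y": 0, "z": 0, "jaw": 255}, {"ax": 0, "ay": 0, "az": 0, "x": 0, "y": 0, "z": 0, "jaw": 255}]'

```text
time_s: 10.85
tcp_pos: [0.5867, -0.0908, 0.2023]
eef_rot: [0.044, 0.999, 0.0, -0.0]
wrist_force: [-1.0, 0.2, -2.3]
width: 0.0237
```

Run:
```python
from h import *
s=snap('wrist','w10.png'); a=manip.sense(); print(a['time_s'],a['tcp_pos'],a['eef_rot'],a['wrist_force'],a['torque'])
a=manip.sense(); print(a['tcp_pos'])
```

```text
10.9 [ 0.58682386 -0.09010462  0.20226716] [ 4.34908364e-02  9.99053739e-01  2.69532285e-04 -3.17059876e-04] [-0.81531559 -0.3399755  -1.72911699] [-0.00562803 -0.02047317 -0.02271128]
[ 0.58682386 -0.09010462  0.20226716]
```

View pics/w10.png

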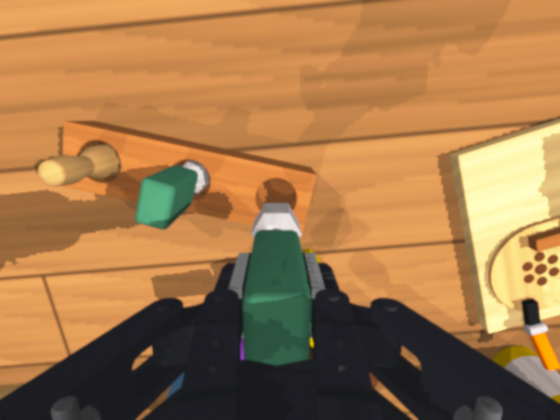

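>>> servo_tool --deltas '[{"ax": 0, "ay": 0, "az": 0, "x": 0.0005, "y": 0, "z": -0.02, "jaw": 255}, {"ax": 0, "ay": 0, "az": 0, "x": 0, "y": 0, "z": -0.025, "jaw": 255}, {"ax": 0, "ay": 0, "az": 0, "x": 0, "y": 0, "z": -0.025, "jaw": 255}, {"ax": 0, "ay": 0, "az": 0, "x": 0, "y": 0, "z": -0.02, "jaw": 255}, {"ax": 0, "ay": 0, "az": 0, "x": 0, "y": 0, "z": -0.015, "jaw": 255}, {"ax": 0, "ay": 0, "az": 0, "x": 0, "y": 0, "z": -0.008, "jaw": 255}, {"ax": 0, "ay": 0, "az": 0, "x": 0, "y": 0, "z": 0, "jaw": 255}, {"ax": 0, "ay": 0, "az": 0, "x": 0, "y": 0, "z": 0, "jaw": 255}]'

```text
time_s: 11.7
tcp_pos: [0.5881, -0.0903, 0.0899]
eef_rot: [0.043, 0.999, -0.0, 0.001]
wrist_force: [0.6, -0.6, -2.0]
width: 0.0233
```

>>> servo_tool --deltas '[{"ax": 0, "ay": 0, "az": 0, "x": 0, "y": 0, "z": -0.0015, "jaw": 255}, {"ax": 0, "ay": 0, "az": 0, "x": 0, "y": 0, "z": 0, "jaw": 255}]'

```text
time_s: 11.9
tcp_pos: [0.5877, -0.0905, 0.0881]
eef_rot: [0.043, 0.999, -0.0, 0.0]
wrist_force: [-0.5, -0.5, -2.7]
width: 0.0233
```

>>> servo_tool --deltas '[{"ax": 0, "ay": 0, "az": 0, "x": 0, "y": 0, "z": -0.001, "jaw": 255}, {"ax": 0, "ay": 0, "az": 0, "x": 0, "y": 0, "z": 0, "jaw": 255}]'

```text
time_s: 12.1
tcp_pos: [0.5879, -0.0905, 0.088]
eef_rot: [0.043, 0.999, -0.0, 0.0]
wrist_force: [-1.8, 1.0, 5.0]
width: 0.0232
```

>>> servo_tool --deltas '[{"ax": 0, "ay": 0, "az": 0, "x": 0, "y": 0, "z": 0, "jaw": 70}, {"ax": 0, "ay": 0, "az": 0, "x": 0, "y": 0, "z": 0, "jaw": 70}, {"ax": 0, "ay": 0, "az": 0, "x": 0, "y": 0, "z": 0, "jaw": 70}, {"ax": 0, "ay": 0, "az": 0, "x": 0, "y": 0, "z": 0.02, "jaw": 70}, {"ax": 0, "ay": 0, "az": 0, "x": 0, "y": 0, "z": 0.04, "jaw": 70}, {"ax": 0, "ay": 0, "az": 0, "x": 0, "y": 0, "z": 0.04, "jaw": 70}, {"ax": 0, "ay": 0, "az": -8, "x": -0.01, "y": -0.03, "z": 0.02, "jaw": 70}, {"ax": 0, "ay": 0, "az": -7.5, "x": -0.0155, "y": -0.05, "z": 0, "jaw": 70}, {"ax": 0, "ay": 0, "az": 0, "x": 0, "y": 0, "z": 0, "jaw": 70}, {"ax": 0, "ay": 0, "az": 0, "x": 0, "y": 0, "z": 0, "jaw": 70}]'

```text
time_s: 13.1
tcp_pos: [0.5623, -0.1692, 0.2067]
eef_rot: [0.179, 0.984, 0.0, -0.0]
wrist_force: [-0.2, 0.4, -0.6]
width: 0.062
```

Run:
```python
from h import *
s=snap('wrist','w11.png'); a=manip.sense(); print(a['time_s'],a['tcp_pos'],a['eef_rot'],a['wrist_force'],proj(s,[.5617,-.1709,.14]))
q=a['eef_rot'];print(2*np.degrees(np.arctan2(q[1],q[0]))-180)
b=cv2.imread('pics/w11.png'); 
cv2.imwrite('pics/w11d.png',cv2.resize(b[130:270,200:400],None,fx=4,fy=4,interpolation=cv2.INTER_CUBIC))
```

```text
13.15 [ 0.56249041 -0.16819464  0.20639982] [ 1.77764345e-01  9.84072985e-01  3.25847067e-04 -3.02168591e-04] [-0.7930954   0.15355037  0.37923315] [273.44641848 227.33416307]
-20.479134438772206
```

View pics/w11d.png

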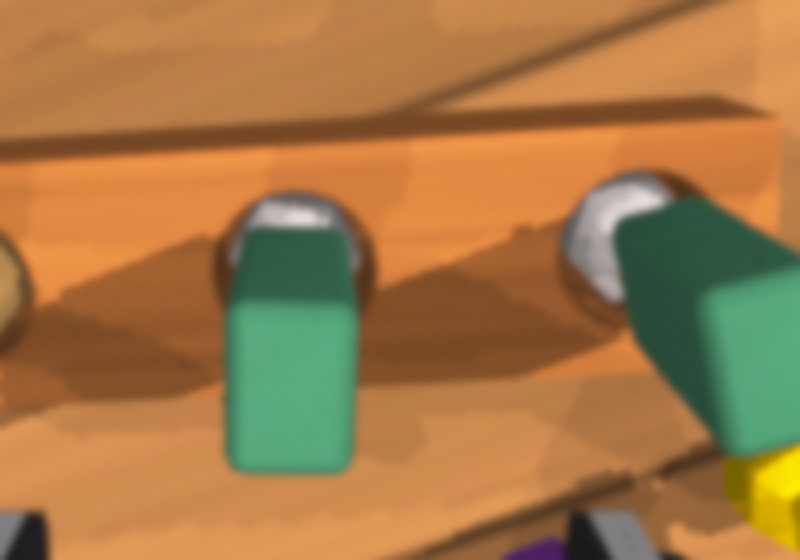

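>>> servo_tool --deltas '[{"ax": 0, "ay": 0, "az": 0, "x": -0.0004, "y": -0.002, "z": -0.02, "jaw": 70}, {"ax": 0, "ay": 0, "az": 0, "x": 0, "y": 0, "z": -0.03, "jaw": 70}, {"ax": 0, "ay": 0, "az": 0, "x": 0, "y": 0, "z": -0.03, "jaw": 70}, {"ax": 0, "ay": 0, "az": 0, "x": 0, "y": 0, "z": -0.025, "jaw": 70}, {"ax": 0, "ay": 0, "az": 0, "x": 0, "y": 0, "z": -0.013, "jaw": 70}, {"ax": 0, "ay": 0, "az": 0, "x": 0, "y": 0, "z": 0, "jaw": 70}]'

```text
time_s: 13.75
tcp_pos: [0.5611, -0.1684, 0.0864]
eef_rot: [0.177, 0.984, 0.001, -0.002]
wrist_force: [-0.9, 0.2, 0.6]
width: 0.0618
```

Run:
```python
from h import *
s=snap('wrist','w12.png'); a=manip.sense(); print(a['time_s'],a['tcp_pos'],a['wrist_force'])
```

```text
13.8 [ 0.56216988 -0.16923703  0.0881668 ] [ 0.54774893  0.88954792 -0.28614347]
```

View pics/w12.png

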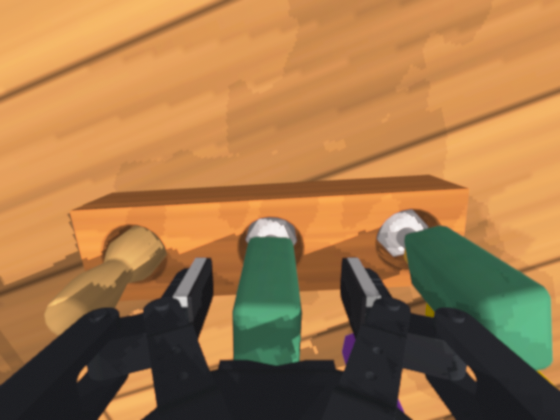

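>>> servo_tool --deltas '[{"ax": 0, "ay": 0, "az": 0, "x": -0.0007, "y": -0.002, "z": 0, "jaw": 70}, {"ax": 0, "ay": 0, "az": 0, "x": 0, "y": 0, "z": 0, "jaw": 255}, {"ax": 0, "ay": 0, "az": 0, "x": 0, "y": 0, "z": 0, "jaw": 255}, {"ax": 0, "ay": 0, "az": 0, "x": 0, "y": 0, "z": 0, "jaw": 255}, {"ax": 0, "ay": 0, "az": 0, "x": 0, "y": 0, "z": 0, "jaw": 255}, {"ax": 0, "ay": 0, "az": 0, "x": 0, "y": 0, "z": 0, "jaw": 255}]' --squeeze 60

```text
time_s: 14.4
tcp_pos: [0.5624, -0.1727, 0.09]
eef_rot: [0.178, 0.984, -0.0, 0.001]
wrist_force: [-0.6, -0.0, 5.2]
width: 0.0235
```

>>> servo_tool --deltas '[{"ax": 0, "ay": 0, "az": 0, "x": 0, "y": 0, "z": 0.01, "jaw": 255}, {"ax": 0, "ay": 0, "az": 0, "x": 0, "y": 0, "z": 0.02, "jaw": 255}, {"ax": 0, "ay": 0, "az": 0, "x": 0, "y": 0, "z": 0.03, "jaw": 255}, {"ax": 0, "ay": 0, "az": 0, "x": 0, "y": 0, "z": 0.03, "jaw": 255}, {"ax": 0, "ay": 0, "az": 0, "x": 0, "y": 0, "z": 0.02, "jaw": 255}, {"ax": 0, "ay": 0, "az": 0, "x": 0, "y": 0, "z": 0, "jaw": 255}, {"ax": 0, "ay": 0, "az": 0, "x": 0, "y": 0, "z": 0, "jaw": 255}]'

```text
time_s: 15.1
tcp_pos: [0.5612, -0.172, 0.1982]
eef_rot: [0.178, 0.984, 0.0, -0.0]
wrist_force: [1.1, -0.2, -3.4]
width: 0.0234
```

Run:
```python
from h import *
s=snap('wrist','w13.png'); a=manip.sense(); print(a['time_s'],a['tcp_pos'],a['eef_rot'],a['wrist_force'],a['width'])
```

```text
15.15 [ 0.56065183 -0.17172365  0.19714894] [ 1.77716068e-01  9.84080881e-01  4.17445689e-04 -1.28222669e-03] [-0.34291739 -0.11421236 -2.76084714] 0.023338694870214095
```

View pics/w13.png

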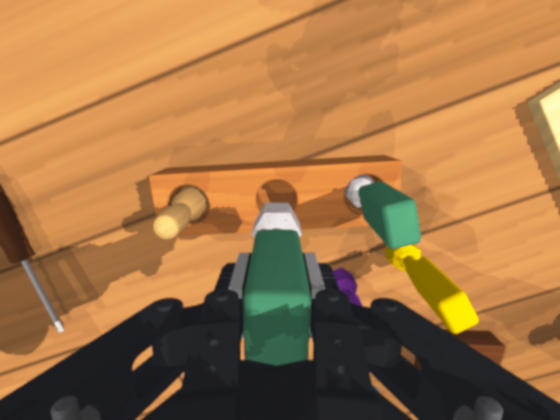

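>>> servo_tool --deltas '[{"ax": 0, "ay": 0, "az": 0, "x": 0, "y": 0, "z": 0.03, "jaw": 255}, {"ax": 0, "ay": 0, "az": 0, "x": 0, "y": 0, "z": 0.03, "jaw": 255}, {"ax": 0, "ay": 0, "az": 2.8, "x": 0.0036, "y": 0.0325, "z": 0, "jaw": 255}, {"ax": 0, "ay": 0, "az": 2.8, "x": 0.0036, "y": 0.0325, "z": 0, "jaw": 255}, {"ax": 0, "ay": 0, "az": 2.8, "x": 0.0036, "y": 0.0325, "z": 0, "jaw": 255}, {"ax": 0, "ay": 0, "az": 2.8, "x": 0.0036, "y": 0.0325, "z": 0, "jaw": 255}, {"ax": 0, "ay": 0, "az": 2.8, "x": 0.0036, "y": 0.0325, "z": 0, "jaw": 255}, {"ax": 0, "ay": 0, "az": 2.8, "x": 0.0036, "y": 0.0325, "z": 0, "jaw": 255}, {"ax": 0, "ay": 0, "az": 2.8, "x": 0.0036, "y": 0.0325, "z": 0, "jaw": 255}, {"ax": 0, "ay": 0, "az": 2.8, "x": 0.0036, "y": 0.0325, "z": -0.01, "jaw": 255}, {"ax": 0, "ay": 0, "az": 2.8, "x": 0.0036, "y": 0.0325, "z": -0.015, "jaw": 255}, {"ax": 0, "ay": 0, "az": 2.8, "x": 0.0036, "y": 0.0325, "z": -0.015, "jaw": 255}, {"ax": 0, "ay": 0, "az": 2.8, "x": 0.0036, "y": 0.0325, "z": -0.015, "jaw": 255}, {"ax": 0, "ay": 0, "az": 2.8, "x": 0.0036, "y": 0.0325, "z": -0.015, "jaw": 255}, {"ax": 0, "ay": 0, "az": 0, "x": 0.0023, "y": 0.0145, "z": -0.015, "jaw": 255}, {"ax": 0, "ay": 0, "az": 0, "x": 0, "y": 0, "z": -0.015, "jaw": 255}, {"ax": 0, "ay": 0, "az": 0, "x": 0, "y": 0, "z": -0.007, "jaw": 255}, {"ax": 0, "ay": 0, "az": 0, "x": 0, "y": 0, "z": 0, "jaw": 255}, {"ax": 0, "ay": 0, "az": 0, "x": 0, "y": 0, "z": 0, "jaw": 255}]'

```text
time_s: 17.05
tcp_pos: [0.6075, 0.231, 0.152]
eef_rot: [-0.113, 0.994, -0.0, 0.0]
wrist_force: [0.6, 0.5, -3.4]
width: 0.0236
```

Run:
```python
from h import *
s=snap('wrist','w14.png'); a=manip.sense(); print(a['time_s'],a['tcp_pos'],a['eef_rot'],a['wrist_force'],a['width'])
q=a['eef_rot'];print(2*np.degrees(np.arctan2(q[1],q[0]))-180)
b=cv2.imread('pics/w14.png'); 
cv2.imwrite('pics/w14d.png',cv2.resize(b[185:245,245:310],None,fx=10,fy=10,interpolation=cv2.INTER_CUBIC))
```

```text
17.1 [0.60791208 0.23116323 0.15268575] [-1.13465013e-01  9.93541765e-01 -4.51438879e-05  6.70067033e-04] [-0.0537735   0.0893717  -3.43332402] 0.023760136682632473
13.030197532144484
```

View pics/w14d.png

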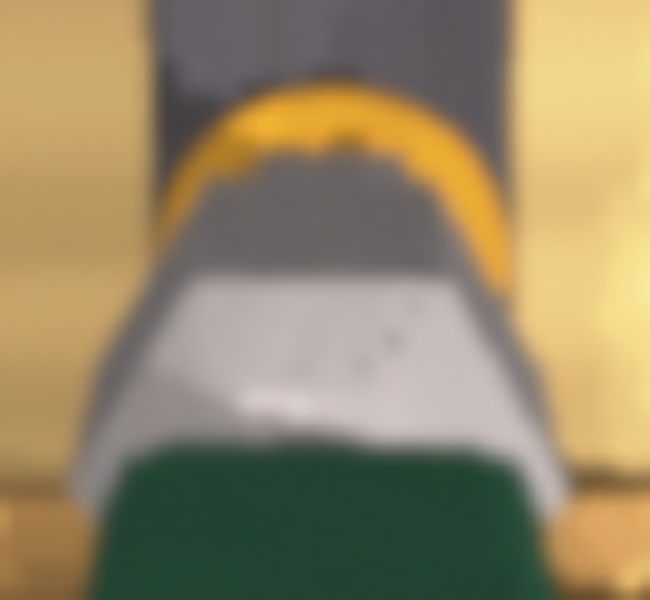

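>>> servo_tool --deltas '[{"ax": 0, "ay": 0, "az": 0, "x": -0.0016, "y": 0.0012, "z": -0.003, "jaw": 255}, {"ax": 0, "ay": 0, "az": 0, "x": 0, "y": 0, "z": -0.004, "jaw": 255}, {"ax": 0, "ay": 0, "az": 0, "x": 0, "y": 0, "z": -0.003, "jaw": 255}, {"ax": 0, "ay": 0, "az": 0, "x": 0, "y": 0, "z": -0.002, "jaw": 255}, {"ax": 0, "ay": 0, "az": 0, "x": 0, "y": 0, "z": -0.002, "jaw": 255}, {"ax": 0, "ay": 0, "az": 0, "x": 0, "y": 0, "z": 0, "jaw": 255}]'

```text
time_s: 17.7
tcp_pos: [0.6058, 0.2331, 0.1375]
eef_rot: [-0.114, 0.993, -0.0, 0.0]
wrist_force: [1.9, -1.2, -3.3]
width: 0.0233
```

>>> servo_tool --deltas '[{"ax": 0, "ay": 0, "az": 0, "x": 0, "y": 0, "z": -0.003, "jaw": 255}, {"ax": 0, "ay": 0, "az": 0, "x": 0, "y": 0, "z": -0.003, "jaw": 255}, {"ax": 0, "ay": 0, "az": 0, "x": 0, "y": 0, "z": -0.003, "jaw": 255}, {"ax": 0, "ay": 0, "az": 0, "x": 0, "y": 0, "z": 0, "jaw": 255}]'

```text
time_s: 18.1
tcp_pos: [0.6059, 0.2332, 0.129]
eef_rot: [-0.114, 0.993, -0.0, 0.0]
wrist_force: [0.4, -2.8, 0.4]
width: 0.0234
```

>>> servo_tool --deltas '[{"ax": 0, "ay": 0, "az": 0, "x": 0, "y": -0.0005, "z": -0.002, "jaw": 255}, {"ax": 0, "ay": 0, "az": 0, "x": 0, "y": 0, "z": -0.002, "jaw": 255}, {"ax": 0, "ay": 0, "az": 0, "x": 0, "y": 0, "z": 0, "jaw": 255}]'

```text
time_s: 18.4
tcp_pos: [0.6067, 0.2333, 0.1289]
eef_rot: [-0.114, 0.993, 0.0, 0.002]
wrist_force: [-5.6, -4.7, 19.9]
width: 0.0233
```

>>> servo_tool --deltas '[{"ax": 0, "ay": 0, "az": 0, "x": -0.0007, "y": -0.0007, "z": 0.001, "jaw": 255}, {"ax": 0, "ay": 0, "az": 0, "x": 0, "y": 0, "z": 0, "jaw": 255}, {"ax": 0, "ay": 0, "az": 0, "x": 0, "y": 0, "z": 0, "jaw": 255}]'

```text
time_s: 18.7
tcp_pos: [0.6063, 0.2331, 0.129]
eef_rot: [-0.114, 0.993, 0.001, 0.002]
wrist_force: [-1.2, -1.8, 12.1]
width: 0.0233
```

Run:
```python
from h import *
s=snap('wrist','w15.png'); a=manip.sense(); print(a['time_s'],a['tcp_pos'],a['eef_rot'],a['wrist_force'],a['width'])
s=snap('scene','s15.png')
b=cv2.imread('pics/w15.png'); 
A=cv2.resize(b[185:245,245:310],None,fx=6,fy=6,interpolation=cv2.INTER_CUBIC)
b=cv2.imread('pics/s15.png'); B=cv2.resize(b[195:255,325:390],None,fx=6,fy=6,interpolation=cv2.INTER_CUBIC)
cv2.imwrite('pics/c15.png',np.hstack([A,B])); cv2.imwrite('pics/r15.png',cv2.resize(b[155:255,175:275],None,fx=5,fy=5,interpolation=cv2.INTER_CUBIC))
```

```text
18.75 [0.60631869 0.23310068 0.12890106] [-1.14309550e-01  9.93442783e-01  5.90232853e-04  2.10147295e-03] [-2.8660006  -1.22569268 13.21126179] 0.023162650059071806
```

View pics/c15.png

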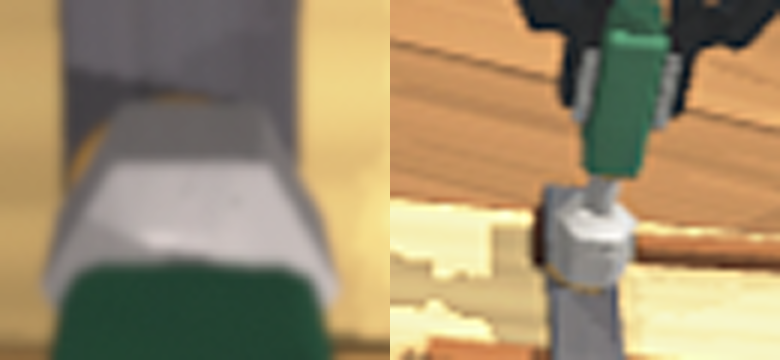

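View pics/r15.png

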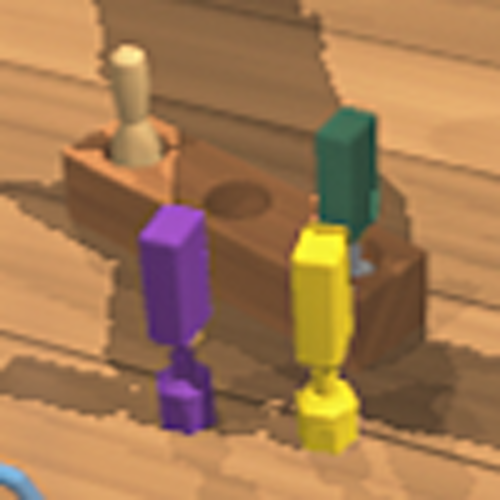

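```bash
python3 -c "
from plant import manip
print(manip.hand_in()); a=manip.sense(); print(a['time_s'],a['tcp_pos'],a['wrist_force'],a['width'])"
```

```text
the job is handed in; nothing more can be done
None
the job is handed in; nothing more can be done
```

The driver that fits is on the nut, fully home and upright, and I handed the job in at about 19 s while still gripping it. The hand-in gives no verdict, so this rests on my own checks.

- **Which one fits:** I tried the driver from the +y hole first. It stopped about 2.5–3 mm down and stayed at that height under 11–16 N when I shifted it up to 1.5 mm toward both sides in x and y. I put it back in the same hole. The middle-hole driver then slid down freely by about 16 mm.
- **Last checks on the nut:** The nose stops on the washer with about 12 N of push. The tool tilt reads under 0.005 rad, the grip opening is 23 mm, and the nose covers nearly all of the washer in both close-up views. The rim height works out at 0.049–0.051 m, against 0.049 m for the washer; the 2 mm spread comes from noise in the height reading when I gripped it.
- **Rack and bystanders:** The last scene picture shows the other green driver upright in the +y hole and the burnisher in its place. I did not re-measure the brush, screwdriver or wood strip at the end; none of the moves went near them.
- **Disagreement:** The cameras put the nut up to about 5 mm apart. I relied on how the nose sat relative to the washer in the wrist camera, and on the contact forces.

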